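# Unlock the document box with its key and hold the bolt back

## Task

Take the key with the square head out of the key stand, push it fully home into the keyhole of the lock on the grey document box, easing it past the sticky pins, and turn it a quarter turn clockwise so that the lock's bolt is drawn back. The lock springs back when let go, so finish while still gripping the key and holding it turned. Leave the round-headed key in the stand, and the eraser, binder clip and sticky notes where they are.

Things in the scene. Friction and masses are not known exactly. Their poses are not given: they have to be found in the camera images.
- square_key: The key to use, 40 g: black flat-faced head of square outline, 34 mm wide (y), 10 mm thick (x), 33 mm tall, with a small window near its top; steel blade below. Origin: centre of the head's underside (shoulder), z up. It stands upright in either pocket of the stand, shoulder on the stand's top, up to 1 mm of play. Same after half a turn about z: goes in either way round.
- key_tip (a point): Tip of the square-headed key's blade, 27 mm below the key's origin; axes as the key. Under the head come a round neck 9 mm long, 5.6 mm across, then the flat blade 18 mm long, 16 mm wide (y), 5.5 mm thick (x), with a rounded nose.
- round_key: The other key, to be left alone: same blade, size and axes, but a round head 33 mm across and 10 mm thick. It stands in the other pocket, 64 mm from the square key along the stand's y axis.
- key_stand: Wooden key stand fixed to the desk, 46 mm (x) by 120 mm (y), 38 mm tall; origin at the centre of its underside, z up. Two pockets at y = -32 and +32 mm, 7.5 mm (x) by 18 mm (y), 31 mm deep. On the left or the right of the desk, turned up to 0.4 rad.
- lockbox: Grey steel document box fixed to the desk, 152 (x) by 190 (y) mm, 55 mm tall; origin at the centre of its underside, z up. Left or right on the desk, turned up to 0.4 rad. On mid-lid a steel lock case, 58 by 58 mm, its flat top 89 mm above the desk. The bolt runs from the case along +y into a keeper (36 by 16 mm, top 83 mm above the desk) 76 mm from the middle.
- keyhole (a point): Centre of the keyhole, on the lock case's top face; axes as the box. Slot 18.5 mm along y, 7 mm along x, 3 mm chamfers round its mouth. The key goes straight down, blade width along y; fully home its origin is here. Two pairs of sticky sprung pins, met with the tip about 13 and 21 mm down, take some 4 to 12 N of push, eased by a slight wiggle.
- lock_plug (a joint): Turning plug of the lock, rad: 0 as found, grows as the key turns clockwise seen from above, stop at 1.6; the key has 0.1 rad of play in it. A spring takes it back to 0 when let go (0.03 N m at 0, 0.11 at the stop). The fixed 6 mm plate round the keyhole stops the key turning until it is within 3 mm of fully home and keeps it in while turned.
- bolt (a joint): Bolt of the lock, m: 0 thrown into the keeper, about 0.016 fully drawn back towards the lock case; driven by the plug, 10 mm per rad.
- eraser: White and blue eraser, 21x46x12 mm, on the desk between the box and the stand, to be left alone; origin at the centre of its underside.
- clip: Black binder clip with wire handles, 25x32x41 mm, at the back, to be left alone; origin at the centre of its underside.
- sticky_notes: Pad of yellow sticky notes, 76x76x20 mm, at the back, to be left alone; origin at the centre of its underside.
There are look-alikes about, which are no part of the job. Leave any blue or orange look-alike of the square_key alone.

How it is judged:
By the outcome, as a careful person would: the job done as asked, in the order asked, and still so for the second after the job is handed in, while the arm keeps its last pose, push and grip.
It also fails if it takes over 48 s, if anything falls off the work surface, if the arm or the gripper's body presses on something with over 40 N, if the wrist force passes 120 N, or if a joint passes its speed limit or range.

## Robot

A 6-joint arm with a two-finger parallel gripper is mounted at the origin on a cart in front of the work surface, level with it; the furniture and walls round the work are solid. World frame = base frame: x ahead of the robot, y to its left, z up, the work surface at z = 0. Lengths are in m, angles in rad, forces in N, time in s.
With the tool pointing down it reaches from about 0.325 to 0.925 m from the base axis. Payload 3.1 kg.
Tool frame: the origin (TCP) lies midway between the tips of the shut fingers; the grasp point (between the pads) lies 19 mm behind it; z points along the fingers, y is the line along which they close (so a half turn about z gives the same grasp; the last joint's range is limited). The gripper opens to 85 mm and grips with 20 to 120 N. Pads are 22 mm wide; open, the fingers measure 114 mm over their backs; the gripper's body (76 mm by 85 mm) begins 54 mm behind the grasp point. The pads swing forward as they close: fully open they stand 13 mm farther back than shut.
Start: joints at [-1.438, 0.217, 1.613, -0, 1.311, -0.112], TCP at [0.151, -0.606, 0.231] pointing down, gripper open.
Joint ranges: [-2.75, 2.75], [-0.78, 2.1], [0.31, 2.55], [-1.13, 4.27], [0.13, 2.63], [-2.58, 2.58]. Speed limits (rad/s): [2.79, 2.79, 3.14, 3.14, 3.14, 3.14].

## Interface

Orientations are given as [roll, pitch, yaw] about the fixed x, y, z axes, in that order (R = Rz(yaw) Ry(pitch) Rx(roll)).
In Python, from cell import bot gives the robot as it stands.
- The arm moves only by the tool carry_out, never from a script. Its argument "rows" is one flat list of numbers, 7 for each row, row after row: the shift along the tool's x, y, z each as a share of 0.02 m, from -1 to 1, then the turn, a rotation vector about the tool's x, y, z each as a share of 0.5 rad, from -1 to 1, then the closure, from 0 (fully open) to 1 (shut). In form: [x, y, z, ax, ay, az, grip, x, y, z, ax, ay, az, grip, ...]. A call has 1 to 8 rows; each row shifts and turns the commanded pose from where the row before left it, along the tool's axes as they then stand; what a row does not reach is not made up. A row lasts 1/12 s, in which the tool goes at most 41.7 mm and 7.16 degrees, less where a joint would pass 70% of its speed; a pose out of reach is approached as far as the arm can. A call with a number of a shift or a turn outside -1 to 1 is refused whole. A call with a gripper value outside its range is refused whole. The fingers move at their own pace and stop on an object; "force" is the grip in N (left out, the last holds). Time passes only in rows, so rows that do not move let the fingers close. It gives the time, the measured TCP pose, the force, the opening and the grip force at its end, in the units of the state.
- bot.read_state(): the state, without advancing time (a new reading comes with each control period).
- bot.camera(name): name is "side" or "top" or "wrist"; returns a dict with "pixels" (480x640x3 uint8, red, green, blue), "vfov" (degrees; the focal length in pixels is half the picture's height over the tangent of half this angle, whatever the lens; pixels are square), "cx", "cy" (the principal point, pixels), "cam_to_world" (4x4, takes a point from camera to world coordinates). Camera axes: x right, y down, z forward; pixel columns grow to the right and rows downward; lengths in m; the calibration is good to about 2 mm. The wrist camera is an equidistant fisheye: a pixel r from the principal point sees the ray r / f radians off the axis. A picture is of the moment at which its call begins. There is no depth.
- bot.hand_in(): hands the job in; it is judged then, once.
The state is a dict: "time": time; "q": joint angles; "dq": joint speeds; "joint_torque": joint torques, N m; "tcp_pos": TCP position; "ee_rot": TCP orientation; "contact_force": force on the tool from outside, world axes, zero at the start; "torque": the same for the moment, N m; "grip_width": finger opening in m; "finger_force": force on a finger pad.
Only numpy, scipy, OpenCV 4.12 (cv2) and the standard library are available. Lean on these libraries where they do the work, as an engineer would, in place of code of your own. Each camera call takes 0.05 s, during which the arm holds its last target. There are 200 camera calls.

## Working session

There is one attempt and no reset: what is moved stays moved. The work goes in short steps, Python scripts to look and compute and a tool call to move; the robot and the scene stay as the last step left them, time stands still between calls to the robot, and variables do not carry over. Pictures are saved under pics/ and viewed, at most 11 in all, crops included, and the job is handed in when it is done.

Besides the shell and the picture viewer there is one more tool, called after "Emit:" as name(argument=value, ...) on one line, values as JSON. carry_out: Moves the arm, as the interface text tells. Shift numbers are shares of 0.02 m and turn numbers shares of 0.5 rad, none past 1 either way. Its arguments: {"type":"object","properties":{"rows":{"type":"array","items":{"type":"number","minimum":-1,"maximum":1}},"force":{"type":"number"}},"required":["rows"]}

```bash
mkdir -p pics
cat > h.py <<'E'
import numpy as np, cv2
from cell import bot
def snap(name,fn=None):
    c=bot.camera(name)
    if fn: cv2.imwrite('pics/'+fn,c['pixels'][:,:,::-1])
    return c
def ray(c,u,v):
    f=240/np.tan(np.radians(c['vfov'])/2); T=np.array(c['cam_to_world'])
    return T[:3,3],T[:3,:3]@np.array([(u-c['cx'])/f,(v-c['cy'])/f,1])
def onz(c,u,v,z):
    o,d=ray(c,u,v); return o+d*(z-o[2])/d[2]
def proj(c,p,fish=False):
    f=240/np.tan(np.radians(c['vfov'])/2); T=np.array(c['cam_to_world'])
    q=T[:3,:3].T@(np.array(p)-T[:3,3])
    if fish:
        r=np.hypot(q[0],q[1]); th=np.arctan2(r,q[2]); return c['cx']+f*th*q[0]/r, c['cy']+f*th*q[1]/r
    return c['cx']+f*q[0]/q[2], c['cy']+f*q[1]/q[2]
E
python3 - <<'E'
from h import *
for n in('top','side'):
    c=snap(n,n+'.png'); print(n,c['vfov'],c['cx'],c['cy'],np.round(c['cam_to_world'],3).tolist())
print(bot.read_state())
E
```

```text
top 44.54064879831313 313.71037323811373 244.10002441009618 [[0.026, -0.999, 0.044, 0.52], [-0.999, -0.027, -0.025, 0.036], [0.026, -0.043, -0.999, 1.062], [0.0, 0.0, 0.0, 1.0]]
side 51.86055305121086 318.52596112674433 235.82430119272217 [[0.999, -0.013, 0.05, 0.535], [-0.05, -0.535, 0.843, -0.689], [0.016, -0.845, -0.535, 0.535], [0.0, 0.0, 0.0, 1.0]]
{'time': 0.1, 'q': array([-1.43821531e+00,  2.17695816e-01,  1.61481378e+00, -1.61644033e-05,
        1.31128997e+00, -1.12187782e-01]), 'dq': array([ 8.68355958e-05, -4.01352387e-03, -4.27583168e-03, -8.97638697e-05,
       -4.71831044e-04, -4.56478481e-04]), 'joint_torque': array([-7.96626173e-04, -3.98074973e+01, -3.04969704e+01, -1.48814293e-04,
        4.17954565e-03, -2.49185257e-05]), 'tcp_pos': array([ 0.15138209, -0.60561722,  0.23006729]), 'ee_rot': array([-3.13939787e+00, -2.31553708e-04,  2.44772705e-01]), 'contact_force': array([ 0.09459425,  0.8180577 , -0.07138852]), 'torque': array([-0.00292057, -0.04535981, -0.02582924]), 'finger_force': 0.0, 'grip_width': 0.0852423250222654}
```

View pics/top.png

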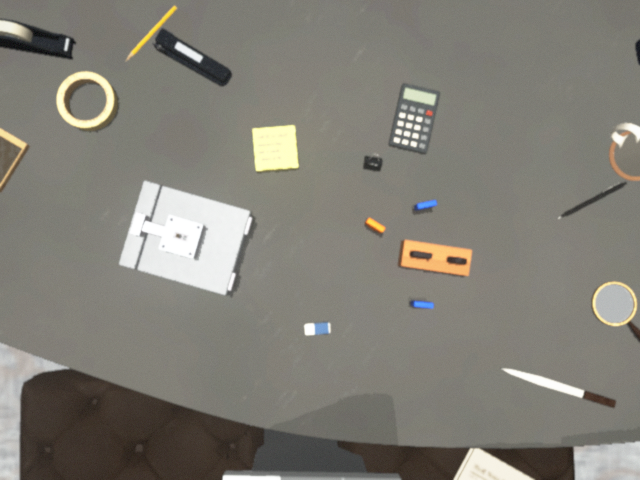

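View pics/side.png

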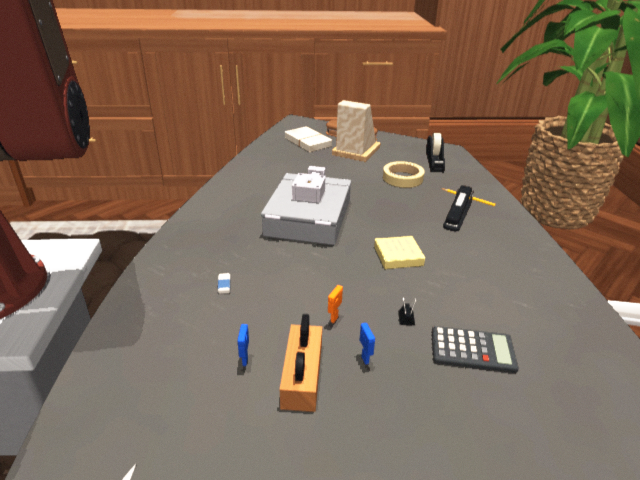

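Top view: box with lock at (181,237), bolt to the left at (140,229). The stand is at (436,258) with black keys at (421,255) and (457,261). In the side view the keys are at (305,328) far and (300,366) near. Blue look-alikes at (243,345) and (367,343) and the orange one at (335,303) are ruled out by colour. Next is an enlarged crop to tell square from round.

Run:
```python
import cv2,numpy as np
s=cv2.imread('pics/side.png');t=cv2.imread('pics/top.png')
a=cv2.resize(s[305:415,265:345],None,fx=5,fy=5,interpolation=cv2.INTER_CUBIC)
b=cv2.resize(t[230:285,392:480],None,fx=4.5,fy=5,interpolation=cv2.INTER_CUBIC)[:, :396]
d=cv2.resize(t[205:265,120:210],(396,275),interpolation=cv2.INTER_CUBIC)
cv2.imwrite('pics/crop1.png',np.hstack([a,np.vstack([b,d])]))
```

```text
(no output)
```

View pics/crop1.png

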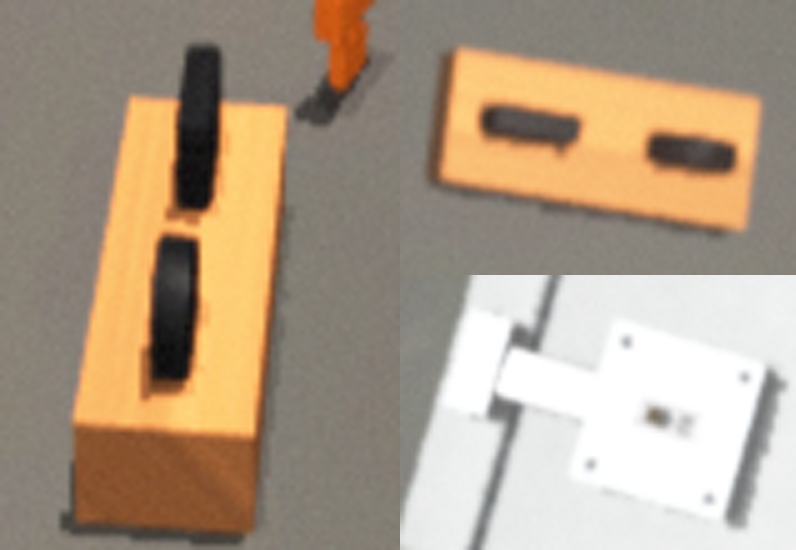

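The far key, top (421,255) and side (305,328), has a flat-faced, boxy outline, so it fits the square key. The near key at top (457,261) has a curved rim, so it is the round one. Now I'll work out the positions.

Run:
```python
from h import *
c=snap('top')
P=lambda u,v,z:onz(c,u,v,z)[:2]
st=np.array([P(*p,.038) for p in[(404.9,239.4),(472.4,249.4),(469.3,276),(402,266)]])
print('stand',st.mean(0),np.round(st,4).tolist())
d=(st[0]+st[3]-st[1]-st[2]); print('stand yaw of y',np.arctan2(-d[0],d[1]),np.linalg.norm(d)/2)
yw=np.arctan2(-d[0],d[1]); print('key sq', st.mean(0)+.032*np.array([-np.sin(yw),np.cos(yw)]))
print('sq top',P(392+(530-400)/4.5,230+118/5,.071),'rd',P(392+(692-400)/4.5,230+148/5,.071))
lk=np.array([P(*p,.089) for p in[(168.9,214.4),(204.1,225.3),(194.5,258.9),(158.6,249.3)]])
print('lock',lk.mean(0),P(181.4,236.6,.089)); d=lk[0]+lk[3]-lk[1]-lk[2]; print(np.arctan2(-d[0],d[1]),np.linalg.norm(d)/2)
k=P(140,229,.083);d=k-lk.mean(0);print('keeper dir',np.arctan2(-d[0],d[1]),np.linalg.norm(d))
```

```text
stand [ 0.5466328  -0.20686234] [[0.5773, -0.1493], [0.5629, -0.269], [0.5159, -0.2642], [0.5304, -0.145]]
stand yaw of y -0.12031090234749639 0.12029878481309127
key sq [ 0.55047347 -0.17509366]
sq top [ 0.55199452 -0.17104575] rd [ 0.54341126 -0.23281253]
lock [0.56840312 0.23103071] [0.5689795  0.23128084]
-0.2547311070006484 0.06103708422524108
keeper dir -0.1642845621762694 0.07128361801467241
```

Emit:
carry_out(rows=[0.88,-0.577,0,0,0,0,0,0.88,-0.577,0,0,0,0,0,0.88,-0.577,0,0,0,0,0,0.88,-0.577,0,0,0,0,0,0.88,-0.577,0,0,0,0,0,0.88,-0.577,0,0,0,0,0,0.88,-0.577,0,0,0,0,0,0.88,-0.577,0,0,0,0,0])

```text
time: 0.82
tcp_pos: [0.2662, -0.4816, 0.2309]
ee_rot: [-3.141, 0.0, 0.245]
contact_force: [0.0, -0.5, -0.1]
grip_width: 0.0858
finger_force: 0.0
```

Emit:
carry_out(rows=[0.88,-0.577,0,0,0,0,0,0.88,-0.577,0,0,0,0,0,0.88,-0.577,0,0,0,0,0,0.88,-0.577,0,0,0,0,0,0.88,-0.577,0,0,0,0,0,0.88,-0.577,0,0,0,0,0,0.88,-0.577,0,0,0,0,0,0.88,-0.577,0,0,0,0,0])

```text
time: 1.48
tcp_pos: [0.3804, -0.3579, 0.231]
ee_rot: [-3.141, 0.0, 0.245]
contact_force: [-0.2, -0.4, -0.9]
grip_width: 0.0854
finger_force: 0.0
```

Emit:
carry_out(rows=[0.88,-0.577,0,0,0,0,0,0.88,-0.577,0,0,0,0,0,0.88,-0.577,0,0,0,0,0,0.88,-0.577,0,0,0,0,0,0.88,-0.577,0,0,0,0,0,0.88,-0.577,0,0,0,0,0,0.88,-0.577,0,0,0,0,0,0.88,-0.577,0,0,0,0,0])

```text
time: 2.15
tcp_pos: [0.4945, -0.2343, 0.2309]
ee_rot: [-3.141, 0.0, 0.245]
contact_force: [1.1, -1.1, 0.0]
grip_width: 0.0853
finger_force: 0.0
```

Emit:
carry_out(rows=[0.88,-0.577,0,0,0,0,0,0.88,-0.577,0,0,0,0,0,0.88,-0.577,0,0,0,0,0,0.88,-0.577,0,0,0,0,0,0,0,0,0,0,-0.241,0,0,0,0,0,0,-0.241,0,0,0,0,0,0,-0.241,0,0,0,0,0,0,-0.241,0])

```text
time: 2.82
tcp_pos: [0.5511, -0.173, 0.2307]
ee_rot: [-3.141, 0.0, 0.733]
contact_force: [1.0, 0.3, 0.3]
grip_width: 0.0855
finger_force: 0.0
```

Emit:
carry_out(rows=[0,0,0,0,0,-0.241,0,0,0,0,0,0,-0.241,0,0,0,0,0,0,-0.241,0,0,0,0,0,0,-0.241,0,0,0,0,0,0,-0.241,0,0,0,0,0,0,-0.241,0,0,0,0,0,0,0,0.35,0,0,0,0,0,0,0.35])

```text
time: 3.48
tcp_pos: [0.5511, -0.1733, 0.2309]
ee_rot: [-3.141, -0.0, 1.447]
contact_force: [0.4, -0.4, 0.5]
grip_width: 0.0639
finger_force: 0.0
```

Run:
```python
from h import *
c=snap('wrist','w1.png'); print(c['vfov'],c['cx'],c['cy'],np.round(c['cam_to_world'],4).tolist())
s=bot.read_state();print(s['time'],s['tcp_pos'],s['ee_rot'],s['q'],s['grip_width'])
```

```text
65.70646984690485 313.6134134103107 229.54606276901285 [[0.9922, -0.1199, -0.0335, 0.5588], [-0.1245, -0.9563, -0.2645, -0.1063], [-0.0003, 0.2666, -0.9638, 0.3739], [0.0, 0.0, 0.0, 1.0]]
3.5333 [ 0.55108469 -0.173388    0.23099013] [-3.14101913e+00 -1.73699756e-04  1.44684991e+00] [-4.26286840e-01  1.17894856e-01  1.72736383e+00 -5.14035160e-06
  1.29693320e+00 -3.02339080e-01] 0.056637789126820194
```

View pics/w1.png

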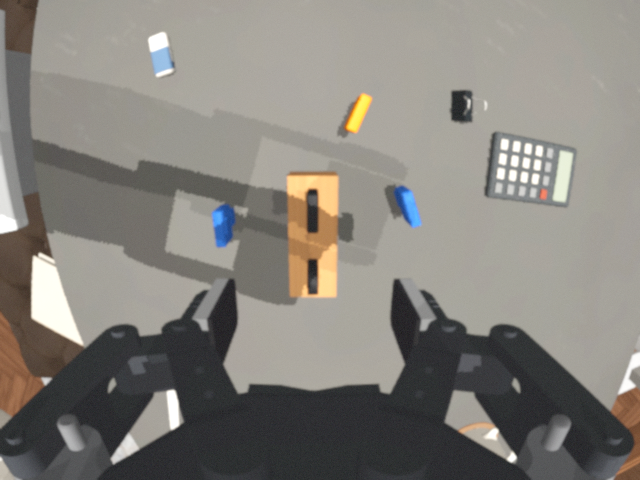

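Wrist view: the square key's flat-topped head is at (313,211) and the round one at (313,277). The stand's top runs from (289,173) to (338,296). The orange look-alike is at (358,113) and the blue ones at (224,225) and (408,206).

```bash
cat >> h.py <<'E'
def fz(c,u,v,z):
    f=240/np.tan(np.radians(c['vfov'])/2); T=np.array(c['cam_to_world'])
    x,y=u-c['cx'],v-c['cy']; r=np.hypot(x,y)+1e-9; th=r/f
    d=T[:3,:3]@np.array([np.sin(th)*x/r,np.sin(th)*y/r,np.cos(th)]); return T[:3,3]+d*(z-T[2,3])/d[2]
E
python3 - <<'E'
from h import *
c=snap('wrist'); im=c['pixels'][:,:,::-1]
cv2.imwrite('pics/w1c.png',cv2.resize(im[165:305,270:360],None,fx=4.2,fy=4.2,interpolation=cv2.INTER_CUBIC))
h=cv2.cvtColor(im,cv2.COLOR_BGR2HSV)
m=((im.max(2)<70)).astype(np.uint8); m[:,:290]=0;m[:,337:]=0;m[:173]=0;m[296:]=0
n,l,s,ce=cv2.connectedComponentsWithStats(m)
for i in range(1,n):
    if s[i,4]>60: print(s[i],ce[i],fz(c,*ce[i],.06),cv2.minAreaRect(np.argwhere(l==i)[:,::-1].astype(np.float32)))
E
```

```text
[308 203   9  29 235] [311.91914894 218.20425532] [ 0.54773268 -0.18211148  0.06      ] ((312.0, 217.0), (28.0, 8.0), 90.0)
[309 260   7  33 162] [311.66666667 272.60493827] [ 0.54111442 -0.23255498  0.06      ] ((312.0, 276.0), (32.0, 6.0), 90.0)
```

View pics/w1c.png

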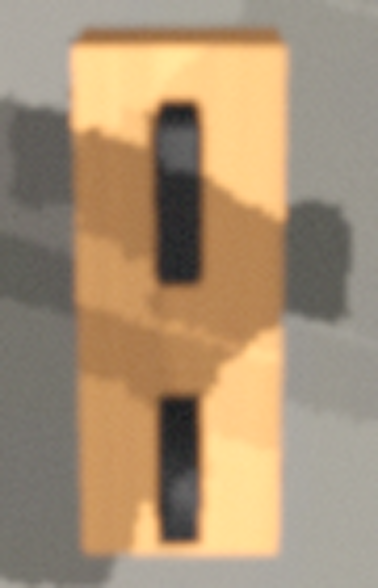

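Run:
```python
from h import *
c=snap('wrist'); P=lambda u,v,z:fz(c,270+u/4.2,165+v/4.2,z)[:2]
st=np.array([P(*p,.038) for p in[(72,42),(287,42),(279,553),(81,553)]]); m=st.mean(0)
d=st[0]+st[1]-st[2]-st[3]; y=np.arctan2(-d[0],d[1]); u=np.array([-np.sin(y),np.cos(y)])
print(m,y,np.linalg.norm(d)/2,'key',m+.032*u)
print('near top edge +17mm', P(179,283,.071)+.017*u, 'far bottom -17', P(179,103,.038)-.017*u)
print('round bottom edge',P(179,543,.055)+.0165*u)
```

```text
[ 0.54533659 -0.20747335] -0.12376189135866017 0.12111969246562125 key [ 0.54928686 -0.17571811]
near top edge +17mm [ 0.54932162 -0.17497434] far bottom -17 [ 0.54893502 -0.17761255]
round bottom edge [ 0.54105959 -0.24042006]
```

Emit:
carry_out(rows=[-0.11,-0.065,0.8,0,0,0,0.45,0,0,1,0,0,0,0.45,0,0,1,0,0,0,0.45,0,0,1,0,0,0,0.45,0,0,1,0,0,0,0.45,0,0,1,0,0,0,0.45,0,0,1,0,0,0,0.45,0,0,0,0,0,0,0.45])

```text
time: 4.3
tcp_pos: [0.5462, -0.1739, 0.0906]
ee_rot: [-3.133, -0.003, 1.448]
contact_force: [-0.6, 0.6, -1.5]
grip_width: 0.0471
finger_force: 0.0
```

Run:
```python
from h import *
c=snap('wrist','w2.png'); s=bot.read_state();print(s['tcp_pos'],s['grip_width'])
p=s['tcp_pos']; print(proj(c,p,1))
im=cv2.imread('pics/w2.png')[150:470,180:460]; cv2.imwrite('pics/w2c.png',cv2.resize(im,None,fx=1.8,fy=1.8,interpolation=cv2.INTER_CUBIC))
```

```text
[ 0.54743778 -0.1744404   0.09265057] 0.047158502662733304
(np.float64(318.56883527668), np.float64(296.1797941661104))
```

View pics/w2c.png

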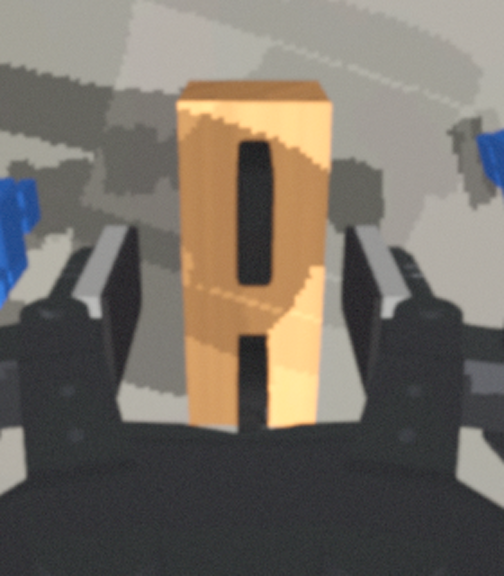

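The square key is at crop (255,212), midway between the pads to within a few mm.

Emit:
carry_out(rows=[0,0,0,0,0,0,0.45,0,0,0,0,0,0,0.45,0,0,0,0,0,0,0.45])

```text
time: 4.6
tcp_pos: [0.5512, -0.1761, 0.0973]
ee_rot: [3.138, 0.001, 1.45]
contact_force: [-0.5, 0.1, 0.5]
grip_width: 0.0471
finger_force: 0.0
```

Emit:
carry_out(rows=[0,0,0,0,0,0,0.45,0,0,0,0,0,0,0.45,0,0,0,0,0,0,0.45])

```text
time: 4.85
tcp_pos: [0.5502, -0.1757, 0.0961]
ee_rot: [3.14, 0.0, 1.45]
contact_force: [-0.8, -0.8, 0.2]
grip_width: 0.0468
finger_force: 0.0
```

Run:
```python
from h import *
for i in range(2):
    c=snap('wrist'); s=bot.read_state();print(s['tcp_pos'],s['ee_rot'],s['q'])
```

```text
[ 0.55000585 -0.17561857  0.09584544] [3.14075002e+00 2.75260720e-04 1.44971025e+00] [-4.30607568e-01  2.68804484e-01  1.82605326e+00 -6.36770289e-06
  1.04584847e+00 -3.09518418e-01]
[ 0.54990245 -0.17553126  0.09565051] [3.14104502e+00 1.80110443e-04 1.44979139e+00] [-4.30544828e-01  2.69016309e-01  1.82621589e+00 -5.46519898e-06
  1.04578398e+00 -3.09537201e-01]
```

Emit:
carry_out(rows=[0,0,0.5,0,0,0,0.45,0,0,0.5,0,0,0,0.45,0,0,0.5,0,0,0,0.45,0,0,0.5,0,0,0,0.45,0,0,0.4,0,0,0,0.45,0,0,0.2,0,0,0,0.45,0,0,0.1,0,0,0,0.5,0,0,0,0,0,0,0.6], force=60)

```text
time: 5.62
tcp_pos: [0.5493, -0.1753, 0.0404]
ee_rot: [-3.14, -0.0, 1.45]
contact_force: [-0.9, -0.0, 0.1]
grip_width: 0.0341
finger_force: 0.0
```

Emit:
carry_out(rows=[0,0,0,0,0,0,0.8,0,0,0,0,0,0,1,0,0,0,0,0,0,1,0,0,0,0,0,0,1,0,0,0,0,0,0,1,0,0,0,0,0,0,1], force=60)

```text
time: 6.12
tcp_pos: [0.5503, -0.1758, 0.042]
ee_rot: [3.14, 0.0, 1.45]
contact_force: [-0.8, -0.9, 3.4]
grip_width: 0.009
finger_force: 59.1
```

Emit:
carry_out(rows=[0,0,-0.2,0,0,0,1,0,0,-0.5,0,0,0,1,0,0,-0.9,0,0,0,1,0,0,-1,0,0,0,1,0,0,-1,0,0,0,1,0,0,-1,0,0,0,1,0,0,-0.9,0,0,0,1,0,0,-0.5,0,0,0,1])

```text
time: 6.78
tcp_pos: [0.5509, -0.176, 0.1646]
ee_rot: [3.138, 0.001, 1.45]
contact_force: [0.6, 0.1, -0.7]
grip_width: 0.009
finger_force: 59.2
```

Run:
```python
from h import *
s=bot.read_state();p=s['tcp_pos'];print(p,s['ee_rot'],s['contact_force'])
t=np.array([.5687,.2312])-p[:2]; y=s['ee_rot'][2]; print(t, t@[np.cos(y),np.sin(y)]/.02, t@[np.sin(y),-np.cos(y)]/.02)
c=snap('side','s2.png'); im=cv2.imread('pics/s2.png'); u,v=map(int,proj(c,p)); print(u,v)
cv2.imwrite('pics/s2c.png',cv2.resize(im[max(0,v-90):v+110,u-90:u+110],None,fx=2.5,fy=2.5,interpolation=cv2.INTER_CUBIC))
```

```text
[ 0.55093532 -0.17600073  0.16460299] [3.13769720e+00 1.27090653e-03 1.44986075e+00] [ 0.64386186  0.08771538 -0.66522817]
[0.01776468 0.40720073] 20.31848819683466 -1.5745086489104732
306 265
```

View pics/s2c.png

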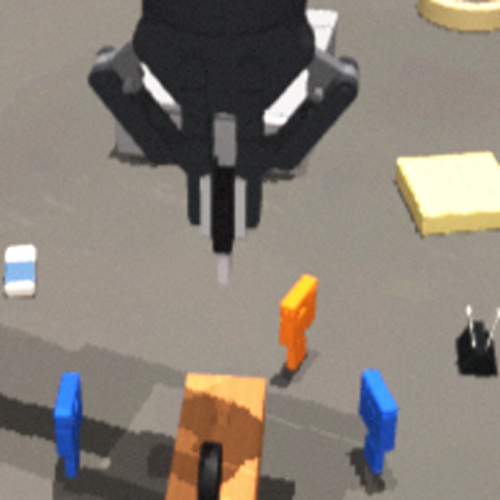

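The square key is held upright at crop (225,215). The round key is still in the stand at (208,460). Moving over the lock.

Emit:
carry_out(rows=[0.3,-0.068,0,0,0,0,1,0.6,-0.068,0,0,0,0,1,0.9,-0.068,0,0,0,0,1,0.98,-0.068,0,0,0,0,1,0.98,-0.068,0,0,0,0,1,0.98,-0.068,0,0,0,0,1,0.98,-0.068,0,0,0,0,1,0.98,-0.068,0,0,0,0,1])

```text
time: 7.5
tcp_pos: [0.5532, -0.0388, 0.1589]
ee_rot: [-3.137, -0.001, 1.45]
contact_force: [-0.6, 0.1, 0.5]
grip_width: 0.0087
finger_force: 59.2
```

Emit:
carry_out(rows=[0.98,-0.068,0,0,0,0,1,0.98,-0.068,0,0,0,0,1,0.98,-0.068,0,0,0,0,1,0.98,-0.068,0,0,0,0,1,0.98,-0.068,0,0,0,0,1,0.98,-0.068,0,0,0,0,1,0.98,-0.068,0,0,0,0,1,0.98,-0.068,0,0,0,0,1])

```text
time: 8.17
tcp_pos: [0.561, 0.1177, 0.1589]
ee_rot: [-3.137, 0.0, 1.45]
contact_force: [0.7, -0.2, -0.9]
grip_width: 0.0088
finger_force: 59.2
```

Emit:
carry_out(rows=[0.98,-0.068,0,0,0,0,1,0.98,-0.068,0,0,0,0,1,0.98,-0.068,0,0,0,0,1,0.98,-0.068,0,0,0,0,1,0.9,-0.068,0,0,0,0,1,0.6,-0.068,0,0,0,0.13,1,0.3,-0.068,0,0,0,0.13,1,0,0,0,0,0,0,1])

```text
time: 8.83
tcp_pos: [0.5656, 0.2326, 0.1589]
ee_rot: [-3.137, 0.001, 1.321]
contact_force: [-0.4, -0.4, -0.7]
grip_width: 0.009
finger_force: 59.2
```

Emit:
carry_out(rows=[0,0,0,0,0,0,1,0,0,0.5,0,0,0,1,0,0,0.6,0,0,0,1,0,0,0.3,0,0,0,1,0,0,0,0,0,0,1,0,0,0,0,0,0,1,0,0,0,0,0,0,1,0,0,0,0,0,0,1])

```text
time: 9.5
tcp_pos: [0.5685, 0.2305, 0.1338]
ee_rot: [3.141, -0.001, 1.32]
contact_force: [0.3, 0.9, -0.1]
grip_width: 0.0092
finger_force: 59.2
```

Run:
```python
from h import *
c=snap('wrist','w3.png'); s=bot.read_state();print(s['time'],s['tcp_pos'],s['ee_rot'],s['contact_force'],s['torque'],s['q'])
y=s['ee_rot'][2]; p=s['tcp_pos']; print(proj(c,p,1), proj(c,p-[0,0,.03],1), proj(c,[.5687,.2312,.089],1))
cv2.imwrite('pics/w3c.png',cv2.resize(cv2.imread('pics/w3.png')[120:420,160:480],None,fx=2,fy=2,interpolation=cv2.INTER_CUBIC))
```

```text
9.55 [0.56858229 0.23057506 0.13400701] [ 3.14044471e+00 -6.82074702e-04  1.31960246e+00] [-0.24913784 -0.77516224 -0.39727091] [-0.02582066  0.04809503  0.01797945] [2.70913935e-01 2.89461037e-01 1.71796709e+00 2.06653996e-05
 1.13282938e+00 5.22099444e-01]
(np.float64(315.49009873218085), np.float64(293.0267405522065)) (np.float64(315.12496111938714), np.float64(267.3854644373967)) (np.float64(314.90301485437465), np.float64(256.1285608340829))
```

View pics/w3c.png

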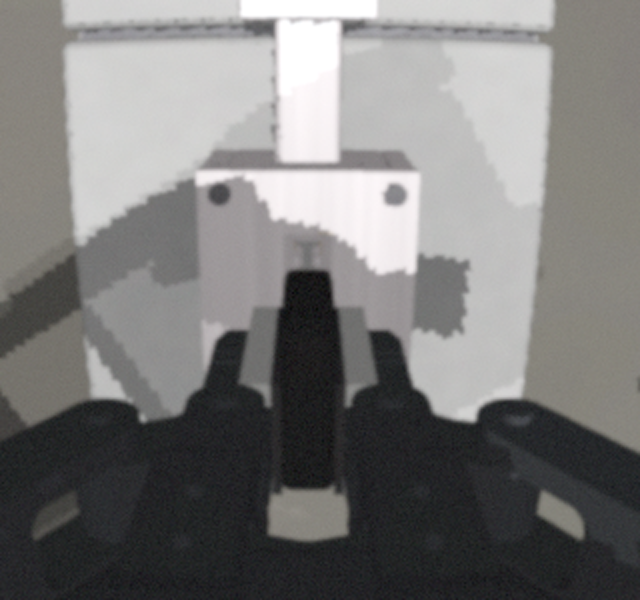

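The lock case's +y top edge runs from (196,170) to (420,170) in the crop, and the keyhole end shows at (308,243). It's level in the picture, so the yaw matches.

Run:
```python
from h import *
c=snap('wrist'); s=bot.read_state(); p=s['tcp_pos'];y=s['ee_rot'][2]; print(p,y)
P=lambda u,v,z:fz(c,160+u/2,120+v/2,z)
X=np.array([np.cos(y),np.sin(y)]);Y=np.array([np.sin(y),-np.cos(y)])
L,R=P(197,170,.089)[:2],P(420,170,.089)[:2]; d=R-L; yaw=np.arctan2(d[1],d[0]); n=np.array([-np.sin(yaw),np.cos(yaw)])
k=(L+R)/2-.029*n; print('case w',np.linalg.norm(d),'box yaw',yaw,'keyhole',k,'rel tool',(k-p[:2])@X,(k-p[:2])@Y)
e=P(308,270,p[2]-.003)[:2]; print('head edge rel',(e-p[:2])@X,(e-p[:2])@Y)
e=P(308,480,p[2]+.03)[:2]; print('head edge- rel top',(e-p[:2])@X)
K=P(308,272,.089)[:2]; e1=P(308,238,.089)[:2];print('slot end',(e1-k)@n,(e1-k)@Y)
# top cam: keeper re-read
t=snap('top'); a=onz(t,138.3,223.9,.083)[:2]-k; print('keeper',np.arctan2(-a[0],a[1]),np.linalg.norm(a))
```

```text
[0.56853443 0.2306189  0.13403516] 1.3197505924607242
case w 0.05797437639841086 box yaw -0.2521301668694194 keyhole [0.56816838 0.23037414] rel tool -0.000328015049819482 -0.00029377274322602183
head edge rel 0.016052661122630697 -0.0005207302640315438
head edge- rel top -0.013375559066282698
slot end 0.010575920981135654 -0.00012261295001922732
keeper -0.2674476739924009 0.07684462620277145
```

Emit:
carry_out(rows=[0,0,0.2,0,0,0,1,0,0,0.25,0,0,0,1,0,0,0.25,0,0,0,1,0,0,0.2,0,0,0,1,0,0,0.15,0,0,0,1,0,0,0,0,0,0,1,0,0,0,0,0,0,1], force=80)

```text
time: 10.23
tcp_pos: [0.5677, 0.2305, 0.1118]
ee_rot: [-3.141, 0.0, 1.32]
contact_force: [0.1, -0.5, -0.8]
grip_width: 0.0086
finger_force: 81.1
```

Emit:
carry_out(rows=[0,0,0.1,0,0,0,1,0,0,0.1,0,0,0,1,0,0,0.1,0,0,0,1,0,0,0,0,0,0,1])

```text
time: 10.57
tcp_pos: [0.5683, 0.2306, 0.1065]
ee_rot: [3.141, -0.0, 1.32]
contact_force: [-0.2, 0.1, 1.2]
grip_width: 0.0086
finger_force: 81.4
```

In the slot with no side force. Next I'll ease past the pins with a slight wiggle.

Emit:
carry_out(rows=[0,0,0.08,0,0,0.06,1,0,0,0.08,0,0,-0.12,1,0,0,0.08,0,0,0.12,1,0,0,0.08,0,0,-0.12,1,0,0,0,0,0,0.06,1])

```text
time: 10.98
tcp_pos: [0.5688, 0.2309, 0.1005]
ee_rot: [3.14, -0.001, 1.321]
contact_force: [1.8, 1.1, -1.2]
grip_width: 0.0088
finger_force: 81.0
```

Emit:
carry_out(rows=[0,0,0.08,0,0,0.06,1,0,0,0.08,0,0,-0.12,1,0,0,0.08,0,0,0.12,1,0,0,0.08,0,0,-0.12,1,0,0,0.08,0,0,0.12,1,0,0,0,0,0,-0.06,1])

```text
time: 11.48
tcp_pos: [0.569, 0.2311, 0.0931]
ee_rot: [3.14, -0.002, 1.318]
contact_force: [-0.5, 1.8, 4.0]
grip_width: 0.0086
finger_force: 81.8
```

Emit:
carry_out(rows=[0,0,0.05,0,0,0.06,1,0,0,0.05,0,0,-0.12,1,0,0,0,0,0,0.06,1,0,0,0,0,0,0,1])

```text
time: 11.82
tcp_pos: [0.5692, 0.2312, 0.0931]
ee_rot: [3.14, -0.001, 1.319]
contact_force: [-2.7, -0.4, 11.2]
grip_width: 0.0087
finger_force: 82.6
```

Emit:
carry_out(rows=[0,0,0.05,0,0,0.06,1,0,0,0.05,0,0,-0.12,1,0,0,0,0,0,0.12,1,0,0,0,0,0,-0.06,1])

```text
time: 12.15
tcp_pos: [0.5694, 0.2313, 0.093]
ee_rot: [3.14, -0.002, 1.318]
contact_force: [-5.7, -1.2, 18.9]
grip_width: 0.0084
finger_force: 83.8
```

Run:
```python
from h import *
c=snap('side','s3.png'); s=bot.read_state();print(s['tcp_pos'],s['contact_force'],s['torque'])
u,v=map(int,proj(c,[.5687,.2312,.089])); print(u,v)
cv2.imwrite('pics/s3c.png',cv2.resize(cv2.imread('pics/s3.png')[v-50:v+40,u-60:u+60],None,fx=6,fy=6,interpolation=cv2.INTER_CUBIC))
```

```text
[0.56942    0.23134537 0.09304891] [-6.26247034 -1.91474795 18.06299768] [-0.26373822  1.24323076 -0.05580026]
309 179
```

View pics/s3c.png

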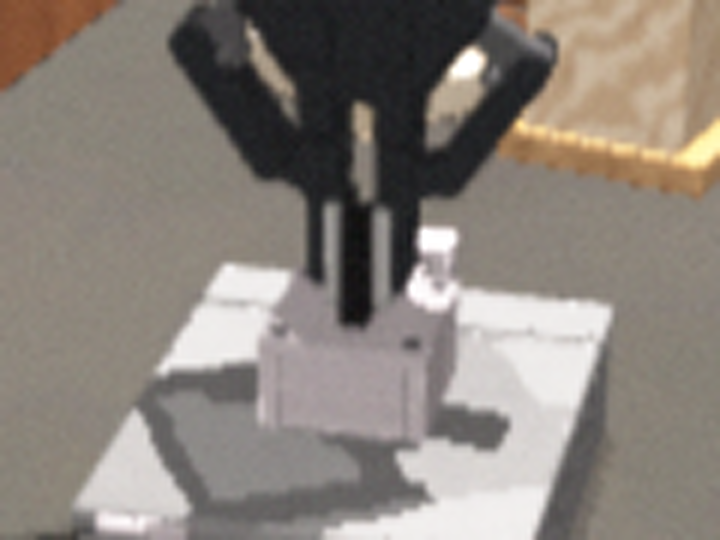

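The key's shoulder sits on the case top at crop (355,322). It's fully home, with 19 N and no further movement. I'll ease the push slightly and turn clockwise.

Emit:
carry_out(rows=[0,0,-0.05,0,0,0.1,1,0,0,0,0,0,0.2,1,0,0,0,0,0,0.2,1,0,0,0,0,0,0.2,1,0,0,0,0,0,0.2,1,0,0,0,0,0,0.2,1], force=100)

```text
time: 12.7
tcp_pos: [0.5695, 0.231, 0.0931]
ee_rot: [3.14, -0.002, 0.766]
contact_force: [-4.6, -0.7, 14.1]
grip_width: 0.0085
finger_force: 98.2
```

Emit:
carry_out(rows=[0,0,0,0,0,0.2,1,0,0,0,0,0,0.2,1,0,0,0,0,0,0.2,1,0,0,0,0,0,0.2,1,0,0,0,0,0,0.2,1,0,0,0,0,0,0.2,1,0,0,0,0,0,0.2,1,0,0,0,0,0,0.2,1])

```text
time: 13.37
tcp_pos: [0.5695, 0.2304, 0.0931]
ee_rot: [3.141, -0.003, -0.034]
contact_force: [-4.9, -3.4, 14.7]
grip_width: 0.0083
finger_force: 98.3
```

Emit:
carry_out(rows=[0,0,0,0,0,0.2,1,0,0,0,0,0,0.2,1,0,0,0,0,0,0.2,1,0,0,0,0,0,0,1,0,0,0,0,0,0,1,0,0,0,0,0,0,1])

```text
time: 13.87
tcp_pos: [0.5694, 0.2301, 0.0931]
ee_rot: [3.141, -0.002, -0.33]
contact_force: [-3.9, -3.7, 15.3]
grip_width: 0.0087
finger_force: 98.4
```

Run:
```python
from h import *
s=bot.read_state();print(s['tcp_pos'],s['ee_rot'],s['contact_force'],s['torque'],s['q'])
c=snap('side','s4.png'); u,v=309,179
t=snap('top','t4.png'); 
a=cv2.resize(cv2.imread('pics/s4.png')[v-45:v+45,u-40:u+60],None,fx=4,fy=4,interpolation=cv2.INTER_CUBIC)
b=cv2.resize(cv2.imread('pics/t4.png')[195:285,110:200],None,fx=4,fy=4,interpolation=cv2.INTER_CUBIC)
cv2.imwrite('pics/s4c.png',np.hstack([a,b]))
```

```text
[0.56943482 0.23010202 0.09311492] [ 3.14104562e+00 -2.45049525e-03 -3.29524052e-01] [-3.94653216 -3.67929329 15.31241726] [-0.73055065  0.84718822  0.06338655] [ 2.70718429e-01  3.41814952e-01  1.73712007e+00 -2.10302223e-03
  1.06094541e+00  2.17206428e+00]
```

View pics/s4c.png

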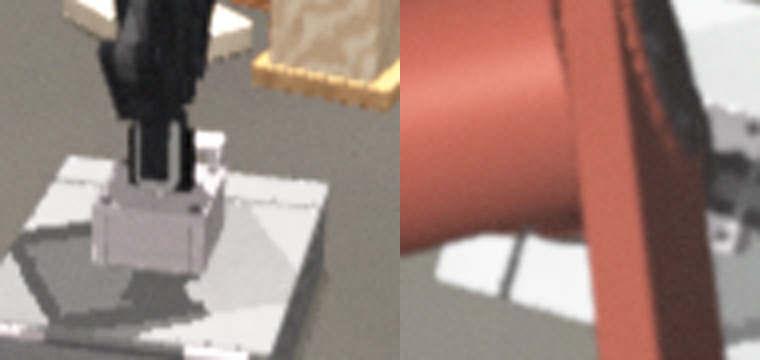

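Side view shows the key turned crosswise at crop (155,160). The bolt is partly hidden behind the gripper. I'll feel for the stop.

Emit:
carry_out(rows=[0,0,0,0,0,0.12,1,0,0,0,0,0,0,1,0,0,0,0,0,0,1])

```text
time: 14.22
tcp_pos: [0.5694, 0.2301, 0.0931]
ee_rot: [3.141, -0.003, -0.39]
contact_force: [-5.5, -4.7, 16.1]
grip_width: 0.0086
finger_force: 98.4
```

Run:
```python
from h import *
c=snap('wrist','w5.png'); s=bot.read_state();print(s['tcp_pos'],s['ee_rot'],s['contact_force'],s['torque'],s['q'][5])
cv2.imwrite('pics/w5c.png',cv2.resize(cv2.imread('pics/w5.png')[100:420,120:520],None,fx=1.8,fy=1.8,interpolation=cv2.INTER_CUBIC))
```

```text
[0.56941212 0.23003879 0.09309702] [ 3.14103774e+00 -2.46477302e-03 -3.89479469e-01] [-4.62299483 -3.21024501 15.19924706] [-0.74334943  0.90038549  0.0416196 ] 2.2320505698204953
```

View pics/w5c.png

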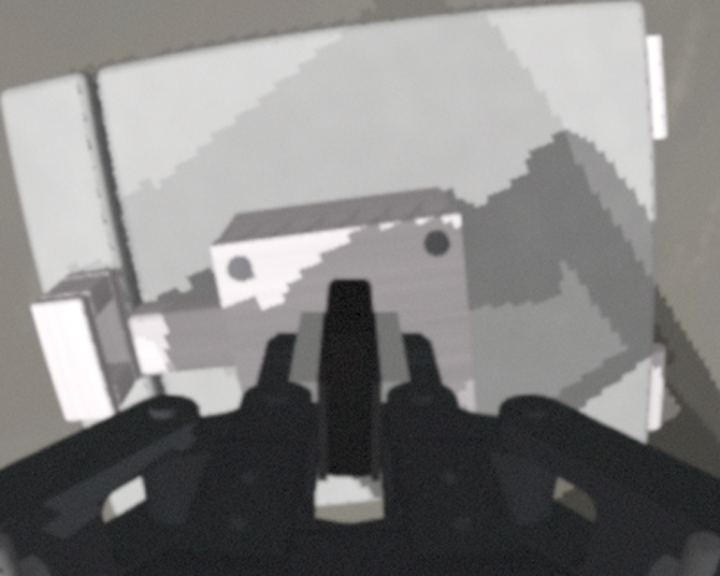

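The bolt end at crop (132,335) now stands clear of the keeper at (100,350), so it's drawn back. One more small nudge to be sure it's against the stop.

Emit:
carry_out(rows=[0,0,0,0,0,0.1,1,0,0,0,0,0,0,1,0,0,0,0,0,0,1,0,0,0,0,0,0,1])

```text
time: 14.6
tcp_pos: [0.5694, 0.23, 0.0931]
ee_rot: [3.141, -0.003, -0.439]
contact_force: [-4.7, -3.6, 14.4]
grip_width: 0.0087
finger_force: 98.4
```

Run:
```python
from h import *
s0=None
for i in range(4):
    c=snap('wrist'); s=bot.read_state();print(s['tcp_pos'],s['ee_rot'][2],s['contact_force'],s['torque'],s['joint_torque'][5],s['q'][5])
f=lambda c,u,v,z:fz(c,120+u/1.8,100+v/1.8,z)
k=np.array([.5685,.2308]);n=np.array([np.sin(.252),np.cos(.252)])
g=c['pixels'][:,:,::-1]; cv2.imwrite('pics/w6.png',g)
for z in(.075,.083): print(z,(f(c,133,335,z)[:2]-k)@n)
print('keeper near top edge',(f(c,86,298,.083)[:2]-k)@n)
```

```text
[0.56940907 0.22999072 0.09315305] -0.43906996021721745 [-4.74467674 -3.31772336 16.05948132] [-0.74497041  0.91872092  0.11334608] 0.13269592076539993 2.281730425670551
[0.56940033 0.22996639 0.09312212] -0.4389917128011682 [-4.98444453 -3.9312843  15.23181431] [-0.75284009  0.95248692  0.10271546] 0.1327376626431942 2.2816841076286387
[0.56939416 0.2299956  0.09313875] -0.43900007614288006 [-4.99163317 -4.45106813 15.55436746] [-0.77467975  0.97105069  0.11317785] 0.13283271342515945 2.281710607056971
[0.56937724 0.22998199 0.09312419] -0.43903240492170625 [-5.35992972 -3.90499506 15.8535939 ] [-0.80912896  0.95066709  0.21679893] 0.13294695876538754 2.281723832213793
0.075 0.05827828150449001
0.083 0.05474696343168292
keeper near top edge 0.06464544422875924
```

```bash
python3 -c "
from cell import bot
print(bot.hand_in())"
```

```text
the job is handed in; nothing more can be done
None
```

The square-headed key is fully home in the lock and turned a quarter turn clockwise, with the bolt drawn back clear of the keeper; I handed the job in still gripping it (about 15 s of the 48 s used), and the hand-in gave no verdict.

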